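# Refit the burner cap on the hob

## Task

The burner that has no pan support has its round cap sitting loose and proud: turn the cap with a fingertip until the notch in its rim lies over the locating pin of the burner, then press it down until it is fully home and flat. Only push and press it, never pick it up, let go at the end, and leave the other things on the hob where they are.

Things in the scene. Friction and masses are not known exactly. Their poses are not given: they have to be found in the camera images.
- hob: white table-top gas hob, 300 x 520 x 45 mm, fixed; origin at the centre of its underside, x towards its far side. Its two burners stand on its top (z = 45 mm), 125 mm left and right of its centre; which is which varies.
- burner: aluminium burner without a pan support, fixed on the hob: a ring of 80 mm diameter, its flat top (the seat) 26 mm above the hob. Origin at the centre of its underside, z up, +x points to its locating pin. A smooth bore in its middle takes the cap's stem (1 mm clearance all round). The pin stops the cap from going down while the notch is elsewhere.
- sleeve (a joint): smooth push-fit sleeve (48 mm diameter) around the burner's bore, under the cap, which it carries 8 mm above the seat: 0 at the start, grows as it is pushed down, about 0.008 m with the cap fully home. It bears the cap's weight, slides down under about 8 N in all (weight included) and stays where it is pushed, no spring.
- key_pin (a point): on the ridge of the burner's steel locating pin, 43 mm from the burner's centre. The pin is flat-sided, 7 mm wide, 26 mm long in the radial direction (38 to 64 mm from the centre), roof-shaped on top, its ridge 7 mm above the seat. It stands on a 14 mm wide aluminium tab that sticks out of the burner to 70 mm from its centre, so its outer end shows beside the cap.
- cap: loose dark steel burner cap, about 0.25 kg: disc 100 mm across, 7 mm thick, origin at the centre of the disc's underside, z up, +x points to its single notch. At the start it lies level, 8 mm above the seat and 1 mm above the pin, and turns freely either way, centred by a stem below it (20 mm diameter, 22 mm long). Fully home, its origin is 26 mm above the burner's origin.
- cap_notch (a point): in the notch at the height of the disc's top, 43 mm from the cap's centre, so that it stands over the pin's point when in line; the notch is 12 mm wide, open at the rim, and reaches in to 36 mm from the centre
- cap_top (a point): centre of the cap's top, 7 mm above its underside; the middle is flat, for pressing. Around it three radial ribs stand 10 mm above the disc, 8 mm wide, from 20 to 48 mm from the centre, at 60, 180 and 300 degrees from the cap's +x about z; a fingertip can push on their flanks. Pressed outside the sleeve it may tip.
- burner_done: the other burner, fixed, complete: the same cap fully home, under a dark steel pan support of about 180 mm across the corners and 56 mm high; origin at the centre of its underside. Leave alone.
- salt: glass salt jar, up to 40 mm diameter, 75 mm high, standing on the hob between the burners, far side; origin under its centre. Leave alone.
- matchbox: cardboard matchbox, 36 x 54 x 16 mm, on the hob between the burners, near side; origin under its centre. Leave alone.
- pepper: wooden pepper mill, 44 mm diameter, 100 mm high, standing on the hob between the burners, middle; origin under its centre. Leave alone.
Things that resemble listed ones, but are neither listed nor needed, are in the scene too. Leave any red look-alike of the cap alone.

How it is judged:
At the end, for the whole second after the job is handed in: the cap is fully home on its burner: its underside within 1.5 mm of the seat, level within 2 degrees, centred within 3 mm, its notch over the pin (the notch point within 4.5 mm of the pin point, seen from above), and at rest (z of cap in the frame of burner between 0.0235 and 0.0275 m and horizontal distance between cap and burner below 0.003 m and horizontal distance between cap_notch and key_pin below 0.0045 m and angle between cap's own z axis and vertical below 0.035 rad and linear speed of cap below 0.01 m/s); the robot touches nothing.
It fails at once if the cap is lifted: its underside over 6 mm higher above the burner than at the start (z of cap in the frame of burner above 0.04 m).
It fails at once if the cap is tipped by more than 15 degrees (angle between cap's own z axis and vertical above 0.26 rad).
It fails at once if the salt jar, pepper mill or matchbox is moved by more than 15 mm (distance of any of salt, pepper, matchbox from where it was at the start of the episode above 0.015 m).
It also fails if it takes over 48 s, if anything falls off the work surface, if the arm or the gripper's body presses on something with over 40 N, if the wrist force passes 120 N, or if a joint passes its speed limit or range.

## Robot

A 6-joint arm with a two-finger parallel gripper is mounted at the origin on the work surface. World frame = base frame: x ahead of the robot, y to its left, z up, the work surface at z = 0. Lengths are in m, angles in rad, forces in N, time in s.
With the tool pointing down it reaches from about 0.25 to 0.775 m from the base axis. Payload 4 kg.
Tool frame: the origin (TCP) lies on the centre line of the jaws, within the pads' length; the fingertips stand 14 mm ahead of it and the grasp point (between the pads) lies 5 mm behind it (robot.tcp_to_tips is the distance from the TCP to the fingertips, in m); z points along the fingers, y is the line along which they close (so a half turn about z gives the same grasp; the last joint's range is limited). The gripper opens to 94 mm and grips with 3 to 60 N. Pads are 16 mm wide; open, the fingers measure 119 mm over their backs; the gripper's body (75 mm by 177 mm) begins 78 mm behind the grasp point.
Start: joints at [1.044, 0.087, 1.371, -0, 1.684, -0.103], TCP at [0.226, 0.501, 0.22] pointing down, gripper open.
Joint ranges: [-3.1, 3.1], [-0.76, 2.03], [0.27, 2.55], [-1.08, 4.22], [0.17, 2.65], [-2.57, 2.57]. Speed limits (rad/s): [2.79, 2.79, 3.14, 3.14, 3.14, 3.14].

## Interface

Orientations are given as [roll, pitch, yaw] about the fixed x, y, z axes, in that order (R = Rz(yaw) Ry(pitch) Rx(roll)).
In Python, from bench import robot gives the robot as it stands.
- The arm moves only by the tool carry_out, never from a script. Its argument "increments" is a list of rows, each a list of 3 entries, a list of its own where there are three numbers: the closure in counts, from 0 (fully open) to 255 (shut), then the shift along the tool's x, y, z in mm, then the turn about the tool's z in degrees. In form: [[fingers, [dx, dy, dz], twist], ...]. A call has 1 to 8 rows; each row shifts and turns the commanded pose from where the row before left it, along the tool's axes as they then stand; what a row does not reach is not made up. A row lasts 1/10 s, in which the tool goes at most 50 mm and 8.59 degrees, less where a joint would pass 70% of its speed; a pose out of reach is approached as far as the arm can. A call with a gripper value outside its range is refused whole. The fingers move at their own pace and stop on an object; the grip force is fixed at half the most. Time passes only in rows, so rows that do not move let the fingers close. It gives the time, the measured TCP pose, the force, the opening and the grip force at its end, in the units of the state.
- robot.get_obs(): the state, without advancing time (a new reading comes with each control period).
- robot.snapshot(name): name is "scene" or "top" or "wrist"; returns the picture (384x512x3 uint8, blue, green, red); there is no depth.
- robot.get_calibration(name): a dict with "vfov" (degrees; the focal length in pixels is half the picture's height over the tangent of half this angle, whatever the lens; pixels are square), "cx", "cy" (the principal point, pixels), "T" (4x4, takes a point from camera to world coordinates). Camera axes: x right, y down, z forward; pixel columns grow to the right and rows downward; lengths in m; the calibration is good to about 2 mm. A picture is of the moment at which its call begins: read the wrist's pose just before it. get_calibration takes no time and is no camera call; for the wrist camera it gives the pose at the moment of the call.
- robot.close_job(): hands the job in; it is judged then, once.
The state is a dict: "time": time; "joint_positions": joint angles; "qvel": joint speeds; "joint_torque": joint torques, N m; "tool_pos": TCP position; "ee_rot": TCP orientation; "wrist_force": force on the tool from outside, world axes, zero at the start; "wrist_torque": the same for the moment, N m; "width": finger opening in m; "finger_force": force on a finger pad.
Only numpy, scipy, OpenCV 4.12 (cv2) and the standard library are available. Lean on these libraries where they do the work, as an engineer would, in place of code of your own. Each camera call takes 0.05 s, during which the arm holds its last target. There are 200 camera calls.

## Working session

There is one attempt and no reset: what is moved stays moved. The work goes in short steps, Python scripts to look and compute and a tool call to move; the robot and the scene stay as the last step left them, time stands still between calls to the robot, and variables do not carry over. Pictures are saved under pics/ and viewed, at most 10 in all, crops included, and the job is handed in when it is done.

Besides the shell and the picture viewer there is one more tool, called after "Call:" as name(argument=value, ...) on one line, values as JSON. carry_out: Moves the arm, as the interface text tells. Its arguments: {"type":"object","properties":{"increments":{"type":"array","items":{"type":"array"}}},"required":["increments"]}

```bash
mkdir -p pics; python3 - <<'E'
from bench import robot
import cv2,numpy as np
for n in("top","scene"):
    cv2.imwrite(f"pics/{n}0.png",robot.snapshot(n)); c=robot.get_calibration(n); print(n,c["vfov"],c["cx"],c["cy"],np.round(c["T"],3).tolist())
o=robot.get_obs();print(o["time"],o["tool_pos"],o["ee_rot"],o["width"],robot.tcp_to_tips)
E
```

```text
top 55.220338243403425 256.3710374011978 187.29425192641935 [[0.011, -0.994, 0.107, 0.45], [-1.0, -0.012, -0.002, -0.05], [0.003, -0.107, -0.994, 0.733], [0.0, 0.0, 0.0, 1.0]]
scene 49.67859554031815 249.85624928741103 188.5256373984599 [[0.275, 0.773, -0.571, 0.893], [0.961, -0.224, 0.16, -0.151], [-0.004, -0.593, -0.805, 0.621], [0.0, 0.0, 0.0, 1.0]]
0.1 [0.22595065 0.50091321 0.21841398] [-3.13955958e+00 -1.90063534e-04  2.71775006e+00] 0.09393933474883226 0.014
```

View pics/top0.png

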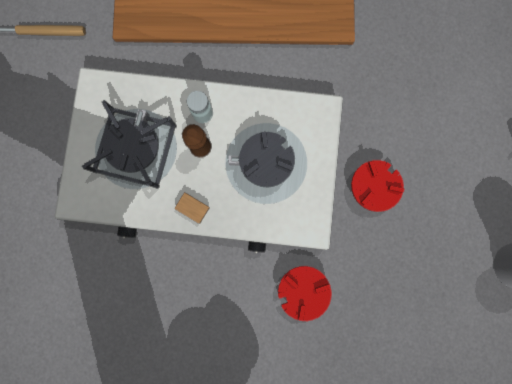

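View pics/scene0.png

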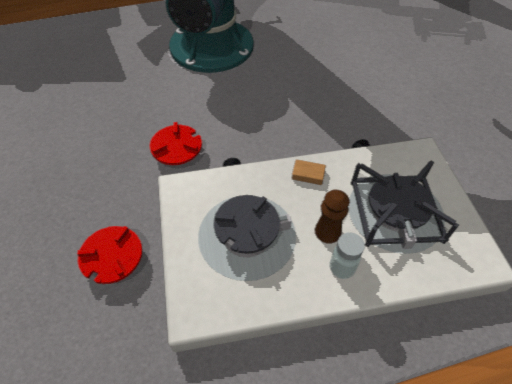

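The cap is at about (267,160) in the top view, with the pin tab on its left near (235,160). The notch looks to be at the upper right, near (283,140). I'll zoom in to measure it.

```bash
cat > h.py <<'E'
import numpy as np,cv2
from bench import robot
def ray(n,uv,z,c=None):
    c=c or robot.get_calibration(n);T=np.array(c["T"]);f=192/np.tan(np.radians(c["vfov"])/2)
    d=T[:3,:3]@np.array([(uv[0]-c["cx"])/f,(uv[1]-c["cy"])/f,1]);return T[:3,3]+d*(z-T[2,3])/d[2]
E
python3 - <<'E'
from h import *
a=cv2.imread("pics/top0.png");b=cv2.imread("pics/scene0.png")
A=cv2.resize(a[115:205,215:315],None,fx=6,fy=6,interpolation=cv2.INTER_CUBIC)[:, :600]
cv2.imwrite("pics/topc.png",cv2.convertScaleAbs(A,alpha=1.6,beta=10))
A=cv2.resize(b[180:270,200:300],None,fx=6,fy=6,interpolation=cv2.INTER_CUBIC)
cv2.imwrite("pics/scc.png",cv2.convertScaleAbs(A,alpha=1.6,beta=10))
for n,im,(x0,x1,y0,y1) in(("top",a,(225,310,120,200)),("scene",b,(205,290,185,262))):
    m=np.zeros(im.shape[:2],np.uint8);m[y0:y1,x0:x1]=(im[y0:y1,x0:x1].max(2)<90)*255
    c=max(cv2.findContours(m,0,1)[0],key=cv2.contourArea);h=cv2.convexHull(c)
    p=np.array([ray(n,q[0],.086)[:2] for q in c]);e=cv2.minEnclosingCircle(p.astype(np.float32));print(n,cv2.contourArea(c),cv2.fitEllipse(h),e)
# hob corners at z .045
for q in((82,71),(341,97),(331,247),(59,219)):print(ray("top",q,.045))
E
```

```text
top 2182.0 ((266.155517578125, 158.85536193847656), (53.87196350097656, 54.306087493896484), 114.31297302246094) ((0.5713570713996887, -0.06823012232780457), 0.049471888691186905)
scene 3090.0 ((250.23342895507812, 224.3197784423828), (59.97528076171875, 74.19132995605469), 85.5517578125) ((0.5755768418312073, -0.060677431523799896), 0.05704064294695854)
[0.74789094 0.29073313 0.045     ]
[ 0.70181336 -0.21372388  0.045     ]
[ 0.41413164 -0.19131998  0.045     ]
[0.46013817 0.31576842 0.045     ]
```

View pics/topc.png

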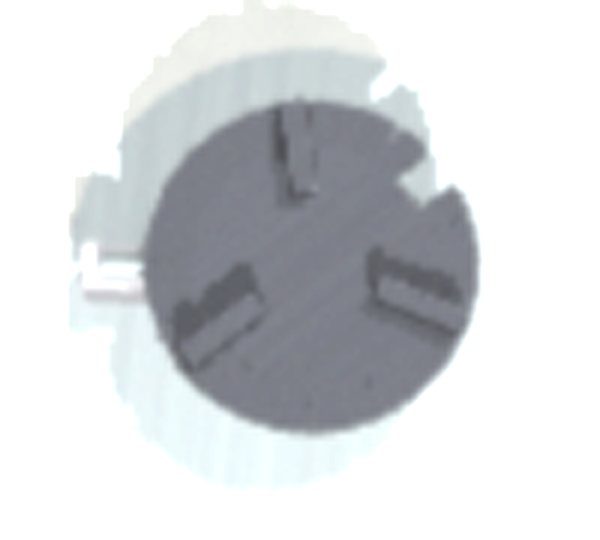

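View pics/scc.png

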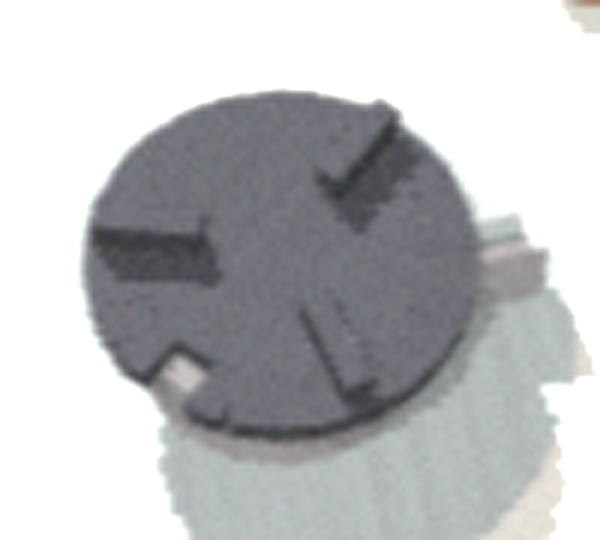

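The top crop shows the cap centred at (267,159.4). The notch is up and to the right, at about (286,145), and the pin is at left, from (228.7,160) to (239,160). The scene crop agrees. Next I'll work out the angles.

```bash
python3 - <<'E'
from h import *
c=np.array([.5714,-.0682])
f=lambda p,z:ray("top",(215+(p[0]-2.5)/6,115+(p[1]-2.5)/6),z)[:2]
g=lambda p,z:ray("scene",(200+(p[0]-2.5)/6,180+(p[1]-2.5)/6),z)[:2]
def show(t,P):
    v=P-c;print(t,np.round(P,4),"r",round(np.hypot(*v)*1e3,1),"ang",round(np.degrees(np.arctan2(v[1],v[0])),1))
show("centre by extremes",f((312,266),.086))
for p in((425,150),(455,188),(400,180),(417,205)):show("notch",f(p,.086))
for p in((84,270),(143,272)):show("pin ridge",f(p,.078))
for p in((300,100),(300,190),(190,358),(255,290),(462,320),(380,285)):show("rib",f(p,.096))
show("scene ctr",g((282,263),.086))
for p in((165,362),(200,390),(205,355)):show("sc notch",g(p,.086))
for p in((545,258),(480,258)):show("sc pin",g(p,.078))
E
```

```text
centre by extremes [ 0.5707 -0.0693] r 1.3 ang -121.9
notch [ 0.6064 -0.1029] r 49.3 ang -44.7
notch [ 0.5949 -0.1119] r 49.6 ang -61.7
notch [ 0.5972 -0.0954] r 37.5 ang -46.6
notch [ 0.5896 -0.1005] r 37.1 ang -60.6
pin ridge [ 0.5702 -0.0008] r 67.5 ang 91.0
pin ridge [ 0.5698 -0.0186] r 49.7 ang 91.9
rib [ 0.6186 -0.065 ] r 47.3 ang 3.9
rib [ 0.5915 -0.0653] r 20.3 ang 8.3
rib [ 0.5412 -0.0336] r 46.0 ang 131.1
rib [ 0.5615 -0.0523] r 18.7 ang 121.9
rib [ 0.5534 -0.113 ] r 48.3 ang -111.9
rib [ 0.5635 -0.089 ] r 22.2 ang -110.9
scene ctr [ 0.5748 -0.0678] r 3.4 ang 6.5
sc notch [ 0.5941 -0.103 ] r 41.6 ang -56.9
sc notch [ 0.604  -0.0967] r 43.3 ang -41.2
sc notch [ 0.5949 -0.0931] r 34.3 ang -46.6
sc pin [ 0.5873 -0.0016] r 68.4 ang 76.6
sc pin [ 0.5827 -0.0176] r 51.9 ang 77.5
```

Call:
carry_out(increments=[[65,[-39.2,-27,0],0],[65,[-39.2,-27,0],0],[65,[-39.2,-27,0],0],[65,[-39.2,-27,0],0],[65,[-39.2,-27,0],0],[65,[-39.2,-27,0],0],[65,[-39.2,-27,0],0],[65,[-39.2,-27,0],0]])

```text
time: 0.9
tool_pos: [0.4236, 0.1737, 0.2191]
ee_rot: [3.142, -0.0, 2.718]
wrist_force: [1.0, -0.4, 0.0]
width: 0.0698
finger_force: 0.0
```

Call:
carry_out(increments=[[65,[-39.2,-27,0],0],[65,[-39.2,-27,0],0],[65,[-39.2,-27,0],0],[65,[-39.2,-27,0],0],[65,[-39.2,-27,0],0],[65,[-39.2,-27,0],0],[65,[0,0,0],0],[65,[0,0,0],0]])

```text
time: 1.7
tool_pos: [0.5708, -0.0696, 0.2181]
ee_rot: [3.142, -0.003, 2.716]
wrist_force: [-0.7, -0.5, 0.4]
width: 0.0702
finger_force: 0.0
```

```bash
python3 - <<'E'
from h import *
o=robot.get_obs();print(o["time"],o["tool_pos"],np.degrees(o["ee_rot"]),o["width"])
c=robot.get_calibration("wrist");im=robot.snapshot("wrist");cv2.imwrite("pics/w0.png",im);np.save("w0.npy",c,allow_pickle=True);print(c["vfov"],np.round(c["T"],3).tolist())
E
```

```text
1.7 [ 0.57078212 -0.06962529  0.21812124] [ 1.79998507e+02 -1.60643035e-01  1.55602867e+02] 0.07015232027076519
71.55082762111842 [[0.413, 0.874, 0.256, 0.496], [0.911, -0.397, -0.117, -0.035], [-0.001, 0.281, -0.96, 0.384], [0.0, 0.0, 0.0, 1.0]]
```

View pics/w0.png

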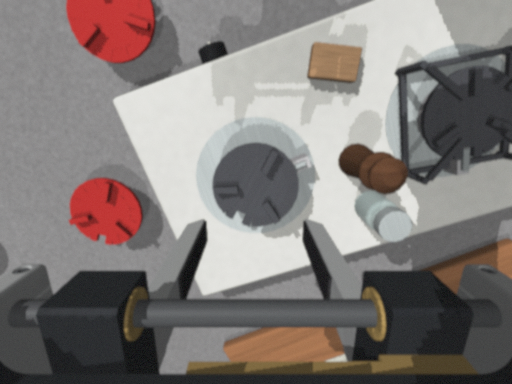

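The wrist view shows the cap at about (256,185), the notch near (237,217) and the pin near (303,162). I'll zoom in and cast rays.

```bash
python3 - <<'E'
from h import *
im=cv2.imread("pics/w0.png");w=np.load("w0.npy",allow_pickle=True).item()
cv2.imwrite("pics/w0c.png",cv2.convertScaleAbs(cv2.resize(im[135:235,200:325],None,fx=6,fy=6,interpolation=cv2.INTER_CUBIC),alpha=1.5,beta=0))
m=np.zeros(im.shape[:2],np.uint8);m[135:228,205:310]=(im[135:228,205:310].max(2)<100)*255
c=max(cv2.findContours(m,0,1)[0],key=cv2.contourArea);p=np.array([ray("",q[0],.086,w)[:2] for q in c],np.float32)
print(cv2.minEnclosingCircle(p),cv2.fitEllipse(cv2.convexHull(p)))
E
```

```text
((0.5711608529090881, -0.06658603250980377), 0.04988420009613037) ((0.570557177066803, -0.06748761981725693), (0.09674081206321716, 0.09777576476335526), 81.95221710205078)
```

View pics/w0c.png

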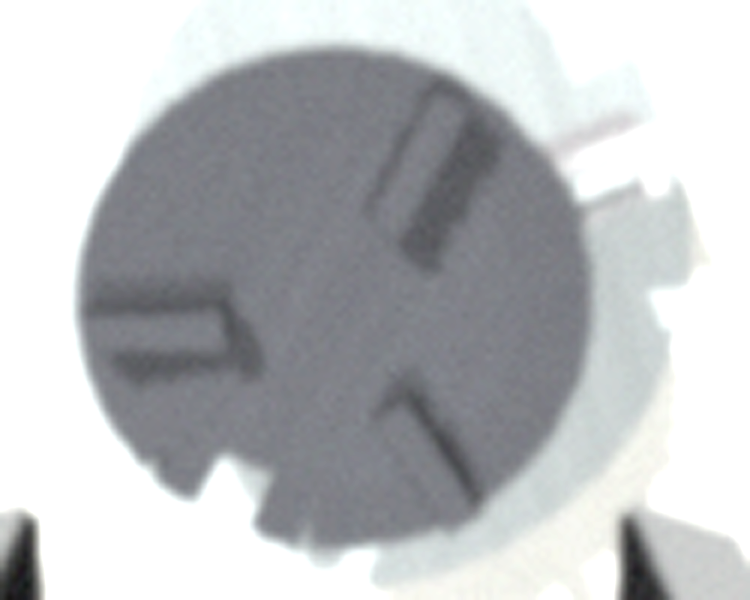

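```bash
python3 - <<'E'
from h import *
w=np.load("w0.npy",allow_pickle=True).item();c=np.array([.571,-.0675])
for t,z,P in(("notch",.086,((195,497),(258,525),(225,458),(270,470))),("pin",.076,((570,181),(645,155))),("rib",.096,((105,330),(215,330),(455,95),(385,210),(395,400),(455,515)))):
  for p in P:
    v=ray("",(200+(p[0]-2.5)/6,135+(p[1]-2.5)/6),z,w)[:2]-c;print(t,p,"r",round(np.hypot(*v)*1e3,1),"ang",round(np.degrees(np.arctan2(v[1],v[0])),1))
E
```

```text
notch (195, 497) r 47.7 ang -60.9
notch (258, 525) r 47.2 ang -44.0
notch (225, 458) r 37.4 ang -60.9
notch (270, 470) r 35.2 ang -46.6
pin (570, 181) r 51.2 ang 93.1
pin (645, 155) r 66.3 ang 91.3
rib (105, 330) r 43.5 ang -113.4
rib (215, 330) r 22.9 ang -112.4
rib (455, 95) r 47.9 ang 129.5
rib (385, 210) r 23.7 ang 134.1
rib (395, 400) r 18.2 ang 12.4
rib (455, 515) r 44.4 ang 6.5
```

Call:
carry_out(increments=[[65,[0,0,0],8.5],[65,[0,0,0],8.5],[65,[0,0,0],8.5],[65,[0,0,0],8.5],[65,[0,0,0],8.5],[65,[0,0,0],8.5],[65,[0,0,0],8.5],[65,[0,0,0],8.5]])

```text
time: 2.55
tool_pos: [0.5703, -0.0668, 0.22]
ee_rot: [3.141, -0.0, 1.528]
wrist_force: [-1.1, -0.2, -0.2]
width: 0.0702
finger_force: 0.0
```

Call:
carry_out(increments=[[65,[0,0,0],8.5],[65,[0,0,0],8.5],[65,[0,0,0],8.5],[65,[0,0,0],8.5],[65,[0,0,0],8.5],[65,[0,0,0],8.5],[65,[0,0,0],8.5],[65,[0,0,0],8.5]])

```text
time: 3.35
tool_pos: [0.5703, -0.0668, 0.22]
ee_rot: [-3.141, -0.001, 0.341]
wrist_force: [0.3, 0.4, 0.5]
width: 0.0703
finger_force: 0.0
```

Call:
carry_out(increments=[[65,[0,0,0],8.5],[65,[0,0,20],3],[65,[0,0,30],0],[65,[0,0,30],0],[65,[0,0,0],0],[65,[0,0,0],0]])

```text
time: 3.95
tool_pos: [0.5705, -0.0676, 0.1399]
ee_rot: [-3.141, 0.0, 0.145]
wrist_force: [-0.4, 0.6, 1.0]
width: 0.0699
finger_force: 0.0
```

Call:
carry_out(increments=[[65,[0,0,20],0],[65,[0,0,10],0],[65,[0,0,5],0],[65,[0,0,1],0],[65,[0,0,0],0],[65,[0,0,0],0]])

```text
time: 4.55
tool_pos: [0.5715, -0.069, 0.1044]
ee_rot: [3.141, -0.002, 0.143]
wrist_force: [0.6, 0.1, -0.2]
width: 0.07
finger_force: 0.0
```

```bash
python3 - <<'E'
from h import *
a=robot.snapshot("top");b=robot.snapshot("scene");o=robot.get_obs();print(o["tool_pos"],o["wrist_force"])
f=lambda a,x,y:cv2.resize(a[y:y+100,x:x+100],None,fx=4,fy=4,interpolation=cv2.INTER_CUBIC)
cv2.imwrite("pics/t1.png",cv2.convertScaleAbs(np.hstack([f(a,215,110),f(b,200,175)]),alpha=1.6,beta=10))
E
```

```text
[ 0.571411   -0.06901734  0.10419963] [ 0.77955968  0.72446279 -0.13073624]
```

View pics/t1.png

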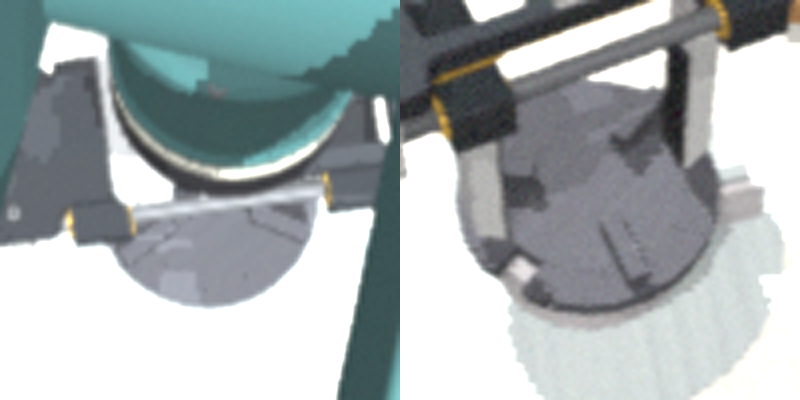

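Both fingertips sit over the disc, clear of the ribs. Now I'll turn the cap counter-clockwise.

Call:
carry_out(increments=[[65,[0,0,0],-4],[65,[0,0,0],-4],[65,[0,0,0],-4],[65,[0,0,0],-4],[65,[0,0,0],-5],[65,[0,0,0],-5],[65,[0,0,0],-5],[65,[0,0,0],-5]])

```text
time: 5.45
tool_pos: [0.5712, -0.0686, 0.1039]
ee_rot: [-3.142, -0.001, 0.775]
wrist_force: [-0.1, 1.1, -0.1]
width: 0.0696
finger_force: 0.4
```

Call:
carry_out(increments=[[65,[0,0,0],-5],[65,[0,0,0],-5],[65,[0,0,0],-5],[65,[0,0,0],-5],[65,[0,0,0],-5],[65,[0,0,0],-5],[65,[0,0,0],-5],[65,[0,0,0],-5]])

```text
time: 6.25
tool_pos: [0.571, -0.0686, 0.1038]
ee_rot: [3.141, -0.001, 1.473]
wrist_force: [-1.7, 0.7, 0.2]
width: 0.07
finger_force: 0.4
```

Call:
carry_out(increments=[[65,[0,0,0],-5],[65,[0,0,0],-5],[65,[0,0,0],-5],[65,[0,0,0],-5],[65,[0,0,0],-5],[65,[0,0,0],-5],[65,[0,0,0],-5],[65,[0,0,0],-5]])

```text
time: 7.05
tool_pos: [0.5709, -0.0688, 0.1038]
ee_rot: [3.141, -0.0, 2.172]
wrist_force: [-1.5, 0.9, 0.4]
width: 0.0701
finger_force: 0.4
```

Call:
carry_out(increments=[[65,[0,0,0],-5],[65,[0,0,0],-5],[65,[0,0,0],-5],[65,[0,0,0],-5],[65,[0,0,0],-5],[65,[0,0,0],-5],[65,[0,0,0],-2],[65,[0,0,0],0]])

```text
time: 7.85
tool_pos: [0.571, -0.0689, 0.1038]
ee_rot: [3.141, 0.0, 2.726]
wrist_force: [-1.4, -0.3, -0.3]
width: 0.0698
finger_force: 0.2
```

```bash
python3 - <<'E'
from h import *
c=robot.get_calibration("wrist");w=robot.snapshot("wrist");b=robot.snapshot("scene");a=robot.snapshot("top");o=robot.get_obs();print(o["time"],o["tool_pos"],np.degrees(o["ee_rot"]),o["wrist_force"]);np.save("w1.npy",c,allow_pickle=True)
cv2.imwrite("pics/s1raw.png",b)
f=lambda a,x,y:cv2.resize(a[y:y+100,x:x+100],None,fx=4,fy=4,interpolation=cv2.INTER_CUBIC)
cv2.imwrite("pics/t2.png",cv2.convertScaleAbs(np.hstack([cv2.resize(w[100:300,100:400],(600,400)),f(b,200,175)])[:,:800],alpha=1.5,beta=10) if 0 else cv2.convertScaleAbs(np.hstack([w[90:290,156:356].repeat(2,0).repeat(2,1),f(b,200,175)]),alpha=1.5,beta=10))
E
```

```text
8.0 [ 0.57107874 -0.06891285  0.10374037] [1.79991449e+02 1.91508205e-02 1.56177699e+02] [-0.8059799   0.42270299  0.49921891]
```

View pics/t2.png

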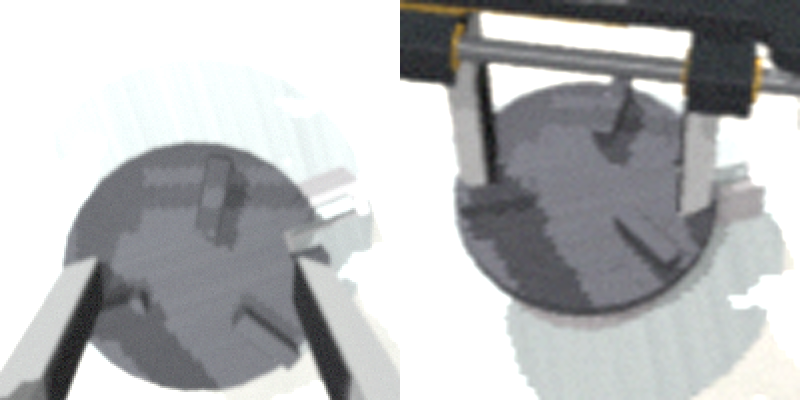

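The notch shows at about (300,241) in the left crop, with the pin just above it at (335,200). It still needs several degrees, so I'll measure.

```bash
python3 - <<'E'
from h import *
w=np.load("w1.npy",allow_pickle=True).item();c=np.array([.571,-.068])
for t,z,P in(("rim",.086,((66,250),(190,390),(195,142))),("notch",.086,((286,236),(290,250),(325,238))),("pin",.077,((320,208),(355,196))),("rib",.096,((220,158),(207,228),(240,322),(290,360)))):
  for p in P:
    v=ray("",(156+p[0]/2-.25,90+p[1]/2-.25),z,w)[:2]-c;print(t,p,"r",round(np.hypot(*v)*1e3,1),"ang",round(np.degrees(np.arctan2(v[1],v[0])),1))
E
```

```text
rim (66, 250) r 49.5 ang -125.7
rim (190, 390) r 49.9 ang -27.4
rim (195, 142) r 50.3 ang 157.3
notch (286, 236) r 35.8 ang 92.1
notch (290, 250) r 35.4 ang 82.9
notch (325, 238) r 48.8 ang 83.9
pin (320, 208) r 51.7 ang 93.3
pin (355, 196) r 65.3 ang 91.9
rib (220, 158) r 47.3 ang 147.3
rib (207, 228) r 22.5 ang 148.1
rib (240, 322) r 20.6 ang 24.1
rib (290, 360) r 45.2 ang 25.3
```

Call:
carry_out(increments=[[65,[0,0,0],-3.5],[65,[0,0,0],-3],[65,[0,0,0],0],[65,[0,0,0],2],[65,[0,0,0],4],[65,[0,0,-20],0],[65,[0,0,-40],0],[65,[0,0,-50],0]])

```text
time: 8.8
tool_pos: [0.5697, -0.0687, 0.212]
ee_rot: [-3.141, -0.005, 2.734]
wrist_force: [1.4, -0.5, 0.6]
width: 0.0703
finger_force: 0.0
```

Call:
carry_out(increments=[[255,[0,0,0],0],[255,[0,0,0],0],[255,[0,0,0],0],[255,[0,0,0],0]])

```text
time: 9.2
tool_pos: [0.5701, -0.0687, 0.2112]
ee_rot: [-3.141, -0.004, 2.735]
wrist_force: [-0.2, -0.8, -0.5]
width: 0.0414
finger_force: 0.0
```

```bash
python3 - <<'E'
from h import *
c=robot.get_calibration("wrist");w=robot.snapshot("wrist");b=robot.snapshot("scene");o=robot.get_obs();print(o["time"],o["tool_pos"],np.degrees(o["ee_rot"]),o["width"]);np.save("w2.npy",c,allow_pickle=True);cv2.imwrite("pics/w2.png",w)
f=lambda a,x,y:cv2.resize(a[y:y+100,x:x+100],None,fx=4,fy=4,interpolation=cv2.INTER_CUBIC)
m=np.zeros(w.shape[:2],np.uint8);s=np.s_[90:300,190:330];m[s]=(w[s].max(2)<100)*255
k=[x for x in cv2.findContours(m,0,1)[0] if cv2.contourArea(x)>800];[print(cv2.boundingRect(x)) for x in k]
cv2.imwrite("pics/t3.png",cv2.convertScaleAbs(np.hstack([f(w,215,130),f(b,200,175)]),alpha=1.5,beta=0))
E
```

```text
9.3 [ 0.57027456 -0.0687354   0.21155384] [-179.96760297   -0.18958914  156.70364729] 0.03361294231947226
(190, 146, 136, 154)
```

View pics/t3.png

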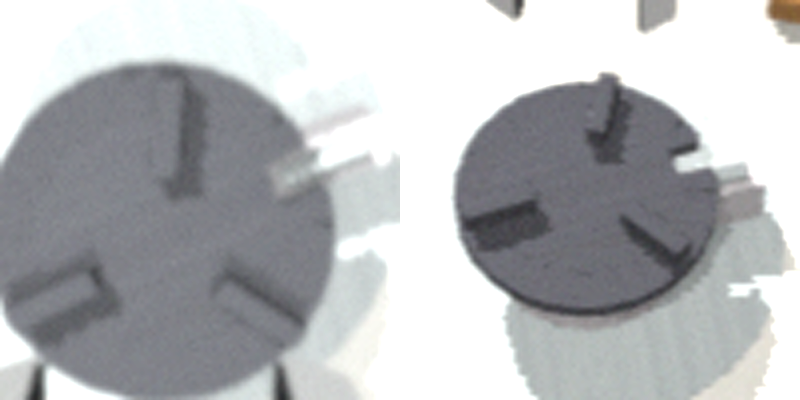

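The notch now lies over the pin: the left crop shows it at about (272–330, 150–197). I'll check the angle numerically.

```bash
python3 - <<'E'
from h import *
w=np.load("w2.npy",allow_pickle=True).item();im=cv2.imread("pics/w2.png")
u=lambda p:(215+p[0]/4-.375,130+p[1]/4-.375)
P=np.array([ray("",u(p),.086,w)[:2] for p in((165,62),(333,230),(165,398),(60,110),(290,125),(45,350))],np.float32)
c,r=cv2.minEnclosingCircle(P);print(c,r);c=np.array(c)
for t,z,Q in(("notch",.086,((272,174),(285,197),(303,150),(330,180))),("pin",.078,((315,168),(390,142))),("rib",.096,((15,308),(95,280),(170,75),(172,185),(222,285),(295,328)))):
  for p in Q:
    v=ray("",u(p),z,w)[:2]-c;print(t,p,"r",round(np.hypot(*v)*1e3,1),"ang",round(np.degrees(np.arctan2(v[1],v[0])),1))
E
```

```text
(0.5711396336555481, -0.066950723528862) 0.04951402544975281
notch (272, 174) r 35.0 ang 98.5
notch (285, 197) r 35.7 ang 86.1
notch (303, 150) r 45.8 ang 100.2
notch (330, 180) r 49.0 ang 86.7
pin (315, 168) r 46.7 ang 90.0
pin (390, 142) r 68.9 ang 88.8
rib (15, 308) r 45.4 ang -90.6
rib (95, 280) r 21.5 ang -87.6
rib (170, 75) r 47.2 ang 155.2
rib (172, 185) r 17.7 ang 150.7
rib (222, 285) r 19.1 ang 32.3
rib (295, 328) r 43.4 ang 33.9
```

Within about 2° of the pin. Now I'll press at the centre with the fingers shut.

Call:
carry_out(increments=[[255,[0,0,40],0],[255,[0,0,40],0],[255,[0,0,20],0],[255,[0,0,5],0],[255,[0,0,2],0],[255,[0,0,2],0],[255,[0,0,1],0],[255,[0,0,0],0]])

```text
time: 10.1
tool_pos: [0.5717, -0.069, 0.1048]
ee_rot: [3.141, 0.002, 2.735]
wrist_force: [-0.4, 0.5, -0.7]
width: 0.0005
finger_force: 0.0
```

Call:
carry_out(increments=[[255,[0,0,1],0],[255,[0,0,1],0],[255,[0,0,1],0],[255,[0,0,1],0],[255,[0,0,0],0]])

```text
time: 10.6
tool_pos: [0.5711, -0.0689, 0.1001]
ee_rot: [3.141, 0.001, 2.735]
wrist_force: [-1.5, 0.0, 2.2]
width: 0.0004
finger_force: 1.8
```

Contact is at the expected height, z = 0.100. I'll keep pressing.

Call:
carry_out(increments=[[255,[0,0,1],0],[255,[0,0,1],0],[255,[0,0,1],0],[255,[0,0,0],0]])

```text
time: 11.0
tool_pos: [0.5711, -0.0689, 0.0971]
ee_rot: [3.141, 0.001, 2.735]
wrist_force: [-0.9, 0.1, 4.6]
width: 0.0003
finger_force: 2.5
```

Call:
carry_out(increments=[[255,[0,0,1],0],[255,[0,0,1],0],[255,[0,0,1],0],[255,[0,0,0],0]])

```text
time: 11.4
tool_pos: [0.5712, -0.0688, 0.0943]
ee_rot: [3.141, 0.001, 2.735]
wrist_force: [-1.6, 1.5, 5.9]
width: 0.0004
finger_force: 2.9
```

Call:
carry_out(increments=[[255,[0,0,1],0],[255,[0,0,1],0],[255,[0,0,1],0],[255,[0,0,0],0]])

```text
time: 11.8
tool_pos: [0.5712, -0.0688, 0.0923]
ee_rot: [3.141, 0.001, 2.735]
wrist_force: [-3.9, 0.6, 9.7]
width: 0.0007
finger_force: 4.6
```

Call:
carry_out(increments=[[255,[0,0,1],0],[255,[0,0,1],0],[255,[0,0,0],0]])

```text
time: 12.1
tool_pos: [0.5712, -0.0688, 0.0922]
ee_rot: [3.141, 0.002, 2.735]
wrist_force: [-6.7, 0.8, 16.1]
width: 0.0004
finger_force: 8.0
```

Force is rising with no further travel at 0.0922, which is about 8 mm below first contact, so the cap is home. I'll lift off and check.

Call:
carry_out(increments=[[255,[0,0,-5],0],[255,[0,0,-15],0],[255,[0,0,-40],0],[255,[0,0,-50],0],[255,[0,0,0],0],[255,[0,0,0],0]])

```text
time: 12.7
tool_pos: [0.5721, -0.0691, 0.2006]
ee_rot: [3.141, 0.004, 2.735]
wrist_force: [0.4, 0.3, -0.1]
width: 0.0006
finger_force: 0.0
```

```bash
python3 - <<'E'
from h import *
w=robot.snapshot("wrist");b=robot.snapshot("scene");o=robot.get_obs();print(o["time"],o["tool_pos"],o["wrist_force"])
f=lambda a,x,y:cv2.resize(a[y:y+100,x:x+100],None,fx=4,fy=4,interpolation=cv2.INTER_CUBIC)
cv2.imwrite("pics/t4.png",cv2.convertScaleAbs(np.hstack([f(w,215,130),f(b,200,175)]),alpha=1.5,beta=0))
E
```

```text
12.8 [ 0.5704124  -0.06875309  0.1970654 ] [ 0.06798812  0.80203408 -0.9024469 ]
```

View pics/t4.png

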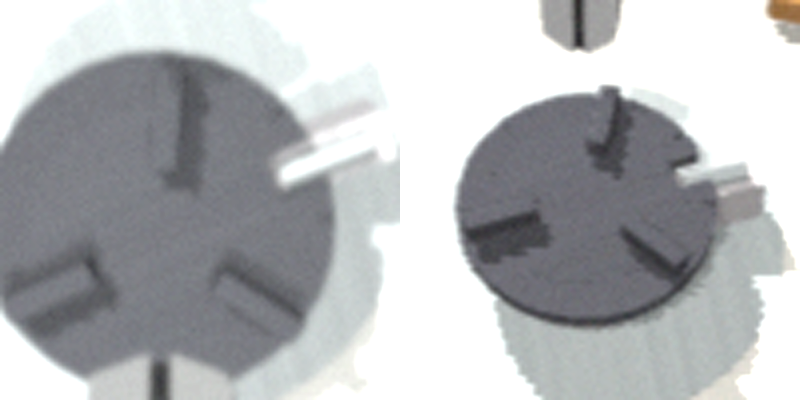

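The cap is flat on its burner, with the pin standing in the notch at about (280–375, 130–180) in the left crop. The gripper is clear, so I'm handing in.

```bash
python3 -c "
from bench import robot
print(robot.close_job())"
```

```text
the job is handed in; nothing more can be done
None
```

I turned the cap about 145° until its notch lay over the pin and pressed it down about 8 mm to a firm stop; it looks flat and home in the last pictures, the gripper is clear, and I handed the job in at about 13 s (no verdict was returned).

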